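Clear the spent reels off the tape stand

ROBOT

A 7-joint arm with a two-finger parallel gripper is mounted at the origin on a cart in front of the work surface, level with it; the furniture and walls round the work are solid. World frame = base frame: x ahead of the robot, y to its left, z up, the work surface at z = 0. Lengths are in m, angles in rad, forces in N, time in s.
With the tool pointing down it reaches from about 0.4 to 0.85 m from the base axis. Payload 4.5 kg.
Tool frame: the origin (TCP) lies where the fingers leave the gripper's body, on its centre line; the fingertips stand 64 mm ahead of it and the grasp point (between the pads) lies 45 mm ahead of it; z points along the fingers, y is the line along which they close (so a half turn about z gives the same grasp; the last joint's range is limited). The gripper opens to 88 mm and grips with 3 to 60 N. Pads are 18 mm wide; open, the fingers measure 123 mm over their backs; the gripper's body (75 mm by 187 mm) begins 45 mm behind the grasp point.
Start: joints at [-1.249, 0.689, -0.195, 1.565, 0.157, 0.902, -0.215], TCP at [0.177, 0.599, 0.303] pointing down, gripper open.
Joint ranges: [-3.01, 3.01], [-0.46, 2.08], [-1.47, 1.51], [0.13, 2.56], [-1, 4.14], [0.04, 2.09], [-2.66, 2.66]. Speed limits (rad/s): [2.57, 2.57, 3.14, 3.14, 3.14, 3.14, 3.14].

INTERFACE

Orientations are given as a unit quaternion [x, y, z, w].
In Python, from plant import r gives the robot as it stands.
- The arm moves only by the tool play_rows, never from a script. Its arguments are lists of equal length, an entry for each row: "translation": the shift along the tool's x, y, z in m, a list of three; "delta_rot": the turn, a rotation vector about the tool's x, y, z in degrees, a list of three; "grip": the opening, from -1 (shut) to 1 (fully open). In form: {"translation": [[x, y, z], ...], "delta_rot": [[rx, ry, rz], ...], "grip": [grip, ...]}. A call has 1 to 20 rows; each row shifts and turns the commanded pose from where the row before left it, along the tool's axes as they then stand; what a row does not reach is not made up. A row lasts 1/8 s, in which the tool goes at most 62.5 mm and 10.7 degrees, less where a joint would pass 70% of its speed; a pose out of reach is approached as far as the arm can. A call with a gripper value outside its range is refused whole. The fingers move at their own pace and stop on an object; "squeeze" is the grip in N (left out, the last holds). Time passes only in rows, so rows that do not move let the fingers close. It gives the time, the measured TCP pose, the force, the opening and the grip force at its end, in the units of the state.
- r.get_state(): the state, without advancing time (a new reading comes with each control period).
- r.snapshot(name): name is "scene" or "top"; returns the picture (420x560x3 uint8, blue, green, red); there is no depth.
- r.get_calibration(name): a dict with "intrinsics" (3x3 intrinsics, pixels), "k1" (the pictures are not rectified: a ray, as slopes to the right and down, at radius r is drawn at 1 + k1 r^2 times it, then the intrinsics apply), "eye" and "rotation" of the camera in the world. Camera axes: x right, y up, looking along -z (the intrinsics and any distortion apply to the point x, -y, -z); pixel columns grow to the right and rows downward; lengths in m; the calibration is good to about 2 mm. A picture is of the moment at which its call begins. get_calibration takes no time and is no camera call.
- r.finish_job(): hands the job in; it is judged then, once.
Trained networks look in the newest picture that a camera, given by its name, has taken for a name from the list of things; names that differ only in an ending like _2 or _b are one class to them, and where a whole thing is asked for, a point or a joint stands for the part that bears it (a point fixed in the world has none). Each returns a list of dicts, best first, with "confidence" (0 to 1); they miss things now and then, are a little off and sometimes report something else, mostly with a low value. They report only what shows in the picture. A call takes as long as a camera call. They do not tell look-alikes from the thing itself.
- r.look_for(camera, target): "point" ([x, y, z] in m, in world coordinates, good to about 4 mm: the middle of the surface that is visible of it).
- r.silhouettes(camera, target): "pixels" (420x560 bool, what is visible of it).
The state is a dict: "clock": time; "q": joint angles; "qd": joint speeds; "joint_torque": joint torques, N m; "tool_pos": TCP position; "eef_rot": TCP orientation; "contact_force": force on the tool from outside, world axes, zero at the start; "moment": the same for the moment, N m; "opening": opening from 0.0 (shut) to 1.0 (fully open); "finger_force": force on a finger pad.
Only numpy, scipy, OpenCV 4.12 (cv2) and the standard library are available. Lean on these libraries where they do the work, as an engineer would, in place of code of your own. Each camera call takes 0.05 s, during which the arm holds its last target. There are 200 camera calls.

TASK

Two of the three reels on the tape stand have run out. Slide the keeper fully over to its open stop, draw both spent reels straight up off their spindles and set them down flat, side by side, on the floor of the wooden tray (do not drop them), then slide the keeper fully home again so that it holds the full reel. Leave the full reel down on its spindle and the loose things lying on the bench where they are.

Things in the scene. Friction and masses are not known exactly. Their poses are not given: they have to be found in the camera images.
- stand: tape stand fixed to the bench: plywood base 170 mm deep (its x, -68 to +102 mm) by 310 mm wide (its y), top 15 mm above the bench. Origin on the bench below the middle spindle; x points from the front (steel tear-off strip) to the keeper at the back, y along the row, z up. The keeper runs in an aluminium channel along y at x = 70 to 96 mm, with end stops 49 mm high
- spindle_tip (a point): top end of the middle one of three upright steel spindles, 12 mm in diameter, at x = 0 and y = -92, 0 and +92 mm in the stand's frame; they end 68 mm above the bench, 8 mm above a reel's top. Each reel sits on a seat of 40 mm diameter, 24 mm above the bench
- keeper (a joint): slide of the comb-shaped steel keeper along the stand's +y, in m. 0 = home, at one end stop: a tongue lies 4 mm above the upper flange of every reel, so none can be lifted. 0.046 = open, at the other end stop: the tongues stand midway between the spindles and past the last one. About 2 N of friction; it stays where it is left. Starts within 6 mm of home
- keeper_tongue (a point): underside of the tip of the middle one of the keeper's three tongues (each 14 mm wide, 4 mm thick, from the keeper's flat top forward over the reels), 64 mm above the bench. In the stand's frame it is at x = 10 mm, y = the value of joint keeper; the others are 92 mm to each side
- keeper_grip (a point): middle of the keeper's black upright grip, a cylinder 18 mm in diameter (22 mm foot) standing on the keeper's flat steel top, from 68 to 99 mm above the bench; this point is at 84 mm. It is at x = 81 mm, y = -46 mm in the stand's frame with the keeper home, and moves with the keeper
- reel_full: the full tape reel: grey plastic, two open-spoked flanges of 60 mm diameter and 4 mm thickness, 36 mm overall height, bore 15 mm, wound with pale paper tape almost to the rim (55 mm diameter); 110 g. It may stand on any of the three spindles. Origin: centre of the underside of its lower flange, 24 mm above the bench when seated; z along the bore
- reel_spent_1: one of the two spent tape reels: grey plastic, same 60 mm flanges and 36 mm height as the full reel, but only a few turns of tape left (29 mm diameter on the bare hub), so one looks deep in between the flanges; 50 g. Origin: centre of the underside of its lower flange; z along the bore
- reel_spent_2: one of the two spent tape reels: grey plastic, same 60 mm flanges and 36 mm height as the full reel, but only a few turns of tape left (29 mm diameter on the bare hub), so one looks deep in between the flanges; 50 g. Origin: centre of the underside of its lower flange; z along the bore
- tray: shallow open wooden tray fixed to the bench, right of the stand, 206 mm (its x, about front to back) by 146 mm (its y), 30 mm high, walls and floor 8 mm thick, inside 190 by 130 mm. Origin: centre of its underside, on the bench; the inner floor is 8 mm above it. Both spent reels fit side by side along x, standing on a flange
- masking_tape: bystander: loose roll of crepe tape, 97 mm diameter, 24 mm high, behind the gap between stand and tray; origin: centre of its underside
- folding_rule: bystander: loose yellow folding rule, 226 mm long, left of the stand; origin: centre of its underside
- awl: bystander: loose awl with a brown handle, 168 mm long, at the left, beside the folding rule; origin: centre of its underside
Not all that is in view belongs to the job. Leave any pink or red look-alike of the reel_spent_1 alone.

How it is judged:
By the outcome, as a careful person would: the job done as asked, in the order asked, and still so for the second after the job is handed in, with the robot touching nothing.
It also fails if it takes over 72 s, if anything falls off the work surface, if the arm or the gripper's body presses on something with over 40 N, if the wrist force passes 120 N, or if a joint passes its speed limit or range.

## Working session

There is one attempt and no reset: what is moved stays moved. The work goes in short steps, Python scripts to look and compute and a tool call to move; the robot and the scene stay as the last step left them, time stands still between calls to the robot, and variables do not carry over. Pictures are saved under pics/ and viewed, at most 10 in all, crops included, and the job is handed in when it is done.

Besides the shell and the picture viewer there is one more tool, called after "Request:" as name(argument=value, ...) on one line, values as JSON. play_rows: Moves the arm, as the interface text tells. Its arguments: {"type":"object","properties":{"translation":{"type":"array","items":{"type":"array","items":{"type":"number"}}},"delta_rot":{"type":"array","items":{"type":"array","items":{"type":"number"}}},"grip":{"type":"array","items":{"type":"number"}},"squeeze":{"type":"number"}},"required":["translation","delta_rot","grip"]}

```bash
ls; mkdir -p pics; cat > h.py <<'E'
import numpy as np, cv2
from plant import r
from scipy.spatial.transform import Rotation as R
def cal(n):
    c=r.get_calibration(n); return np.array(c["intrinsics"]),c["k1"],np.array(c["eye"]),np.array(c["rotation"])
def ray(n,u,v):
    K,k1,e,Rm=cal(n); d=np.array([(u-K[0,2])/K[0,0],(v-K[1,2])/K[1,1]]); s=d.copy()
    for _ in range(20): s=d/(1+k1*(s@s))
    return e,Rm@np.array([s[0],-s[1],-1])
def onz(n,u,v,z):
    e,d=ray(n,u,v); return e+d*(z-e[2])/d[2]
def proj(n,p):
    K,k1,e,Rm=cal(n); c=Rm.T@(np.array(p)-e); s=np.array([c[0],-c[1]])/-c[2]; s=s*(1+k1*(s@s))
    return K[0,0]*s[0]+K[0,2],K[1,1]*s[1]+K[1,2]
E
python3 - <<'E'
from h import *
for n in("scene","top"):
    im=r.snapshot(n); cv2.imwrite(f"pics/{n}0.png",im)
    K,k1,e,Rm=cal(n);print(n,K.tolist(),k1,e,Rm.tolist())
    for t in("stand","spindle_tip","keeper","keeper_tongue","keeper_grip","reel_full","reel_spent_1","tray","masking_tape"):
        print(t,[(np.round(d["point"],3).tolist(),round(d["confidence"],2),np.round(proj(n,d["point"])).tolist()) for d in r.look_for(n,t)])
print(r.get_state())
E
```

```text
pics
scene [[493.48908318449764, 0.0, 280.7090912228161], [0.0, 493.48908318449764, 208.49616614301254], [0.0, 0.0, 1.0]] -0.17135661602078447 [-0.34142587 -0.70813906  0.80717664] [0.46023435134836505, -0.20007814278269118, -0.3418232421992713, 0.7945501555672602]Traceback (most recent call last):
  File "<stdin>", line 6, in <module>
  File "h.py", line 13, in proj
    K,k1,e,Rm=cal(n); c=Rm.T@(np.array(p)-e); s=np.array([c[0],-c[1]])/-c[2]; s=s*(1+k1*(s@s))
                        ~~~~^^~~~~~~~~~~~~~~
ValueError: matmul: Input operand 1 has a mismatch in its core dimension 0, with gufunc signature (n?,k),(k,m?)->(n?,m?) (size 3 is different from 4)
```

```bash
sed -i 's/np.array(c\["rotation"\])/R.from_quat(c["rotation"]).as_matrix()/' h.py
python3 - <<'E'
from h import *
for n in("scene","top"):
    im=r.snapshot(n); cv2.imwrite(f"pics/{n}0.png",im)
    K,k1,e,Rm=cal(n);print(n,K[0,0],k1,e)
    for t in("stand","spindle_tip","keeper","keeper_tongue","keeper_grip","reel_full","reel_spent_1","tray","masking_tape"):
        print(t,[(np.round(d["point"],3).tolist(),round(d["confidence"],2),np.round(proj(n,d["point"])).tolist()) for d in r.look_for(n,t)])
print(r.get_state())
E
```

```text
scene 493.48908318449764 -0.17135661602078447 [-0.34142587 -0.70813906  0.80717664]
stand [([0.615, 0.109, 0.015], 0.61, [301.0, 230.0])]
spindle_tip []
keeper [([0.667, 0.117, 0.071], 0.58, [310.0, 207.0])]
keeper_tongue [([0.659, 0.112, 0.064], 0.78, [310.0, 210.0])]
keeper_grip [([0.661, 0.119, 0.063], 0.64, [308.0, 209.0])]
reel_full [([0.57, 0.224, 0.052], 0.78, [263.0, 212.0])]
reel_spent_1 [([0.586, 0.045, 0.046], 0.76, [311.0, 233.0]), ([0.578, 0.137, 0.046], 0.58, [285.0, 222.0])]
tray [([0.591, -0.193, 0.01], 0.73, [380.0, 277.0])]
masking_tape [([0.767, -0.057, 0.022], 0.75, [375.0, 229.0])]
top 458.4809437307063 -0.030121250051009362 [0.38670888 0.16003577 1.34474065]
stand [([0.658, 0.146, 0.069], 0.7, [290.0, 186.0]), ([0.605, 0.137, 0.014], 0.58, [292.0, 208.0])]
spindle_tip [([0.608, 0.143, 0.01], 0.9, [290.0, 207.0]), ([0.572, 0.232, 0.06], 0.61, [259.0, 216.0])]
keeper [([0.66, 0.14, 0.067], 0.91, [292.0, 186.0])]
keeper_tongue [([0.658, 0.141, 0.072], 0.7, [292.0, 186.0])]
keeper_grip [([0.661, 0.145, 0.067], 0.95, [290.0, 185.0]), ([0.778, -0.046, 0.025], 0.73, [3
[... 514 characters left out ...]
991,  0.68909113, -0.194612  ,  1.56528815,  0.15728263,
        0.90250657, -0.21513092]), 'qd': array([ 2.50792059e-04,  2.95321733e-04,  7.17717299e-05,  2.20445702e-04,
       -3.13127888e-04,  9.98445435e-04, -1.44728788e-03]), 'joint_torque': array([ 4.44185152e-04, -5.27492559e+01, -1.26729313e+00, -1.53738874e+01,
       -5.19865472e-02, -7.12640267e-04,  2.56029097e-05]), 'tool_pos': array([0.17737315, 0.59932502, 0.30275172]), 'eef_rot': array([ 1.43407809e-01,  9.89663679e-01,  4.54156161e-05, -9.69370233e-06]), 'contact_force': array([ 0.82834736, -0.03314589,  0.1900357 ]), 'moment': array([0.00359903, 0.0183039 , 0.00672178]), 'finger_force': 0.0, 'opening': 0.9972349134842858}
```

View pics/scene0.png

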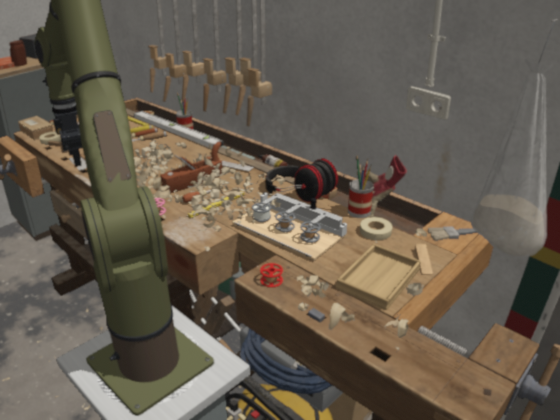

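View pics/top0.png

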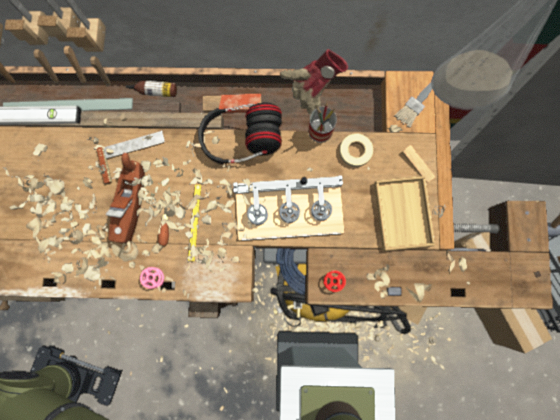

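The scene view shows the stand at about (290,222) with the tray at (378,275). In the top view the candidate reels are at (257,214), (289,212) and (321,210) on the stand, a pink look-alike at (152,278) and a red one at (333,281). The two grey spent ones on the stand, (289,212) and (321,210), are meant. I'll confirm that in a crop.

```bash
python3 - <<'E'
from h import *
a=cv2.imread("pics/top0.png"); b=cv2.imread("pics/scene0.png")
A=cv2.resize(a[165:247,228:352],None,fx=6,fy=6,interpolation=cv2.INTER_CUBIC)
cv2.imwrite("pics/crop_top.png",A)
B=cv2.resize(b[185:265,225:357],None,fx=6,fy=6,interpolation=cv2.INTER_CUBIC)
cv2.imwrite("pics/crop_scene.png",B)
E
```

```text
(no output)
```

View pics/crop_top.png

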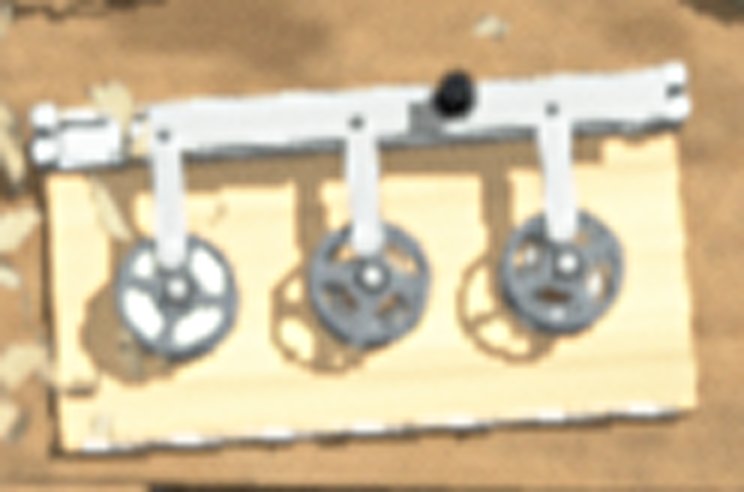

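View pics/crop_scene.png

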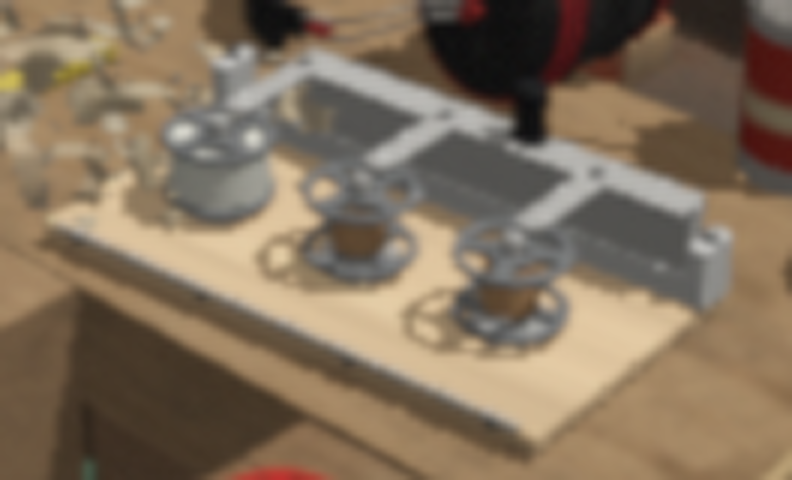

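Top crop: left reel (177,289) is full of pale tape. The middle (372,276) and right (567,262) reels are spent, with see-through flanges; both crops agree. The grip is at (455,90), and the keeper is near home (right).

```bash
python3 - <<'E'
from h import *
from scipy.optimize import least_squares
# (cam, crop px, stand pt, moves with keeper)
O=dict(top=(228,165),scene=(225,185))
C=[("top",(177,289),(0,.092,.068),0),("top",(372,276),(0,0,.068),0),("top",(567,262),(0,-.092,.068),0),
("top",(693,408),(-.068,-.155,.015),0),("top",(62,450),(-.068,.155,.015),0),
("top",(455,88),(.081,-.046,.099),1),("top",(369,251),(.010,0,.068),1),("top",(565,236),(.010,-.092,.068),1),("top",(175,263),(.010,.092,.068),1),
("scene",(533,436),(-.068,-.155,.015),0),("scene",(50,228),(-.068,.155,.015),0),("scene",(531,90),(.081,-.046,.099),1),("scene",(697,312),(.102,-.155,.015),0)]
def res(p,full=False):
    c,s=np.cos(p[2]),np.sin(p[2]); o=[]
    for n,px,P,k in C:
        P=np.array(P)+[0,k*p[3],0]; w=[p[0]+c*P[0]-s*P[1],p[1]+s*P[0]+c*P[1],P[2]]
        o.append(np.array(proj(n,w))-[(px[i]+.5)/6-.5+O[n][i] for i in(0,1)])
    return np.array(o) if full else np.ravel(o)
s=least_squares(res,[.58,.138,.1,.0],loss="soft_l1",x_scale=[.1,.1,.1,.01],f_scale=.7)
print(s.x,np.degrees(s.x[2]));print(np.round(res(s.x,True),2).tolist())
r.snapshot("top");r.snapshot("scene")
for n in("top","scene"):
  for d in r.silhouettes(n,"tray")[:1]:
    m=d["pixels"].astype(np.uint8); cs,_=cv2.findContours(m,cv2.RETR_EXTERNAL,cv2.CHAIN_APPROX_NONE); c=max(cs,key=cv2.contourArea)
    h=cv2.convexHull(c)[:,0]
    w=np.array([onz(n,u,v,.03)[:2] for u,v in h]).astype(np.float32)
    print(n,"tray rim rect",cv2.minAreaRect(w),d["confidence"])
E
```

```text
[5.88930950e-01 1.46120303e-01 8.49431955e-02 4.29440709e-04] 4.866886598649671
[[-0.32, -0.23], [-0.25, -0.12], [-0.15, 0.15], [0.75, 0.42], [-0.43, 0.09], [0.51, -0.29], [-0.13, 0.56], [-0.25, 1.01], [-0.33, 0.62], [1.16, 0.28], [-0.34, -1.48], [1.25, -0.8], [6.38, -4.86]]
top tray rim rect ((0.5947019457817078, -0.18365800380706787), (0.20677539706230164, 0.15135811269283295), 6.649693012237549) 0.72
scene tray rim rect ((0.5787308216094971, -0.19793854653835297), (0.24229049682617188, 0.15804320573806763), 6.641233921051025) 0.56
```

Request:
play_rows(translation=[[0,0,0],[0,0,0],[0,0,0],[-0.03,-0.0355,0],[-0.03,-0.0355,0],[-0.03,-0.0355,0],[-0.03,-0.0355,0],[-0.03,-0.0355,0],[-0.03,-0.0355,0],[-0.03,-0.0355,0],[-0.03,-0.0355,0],[-0.03,-0.0355,0],[-0.03,-0.0355,0],[-0.03,-0.0355,0],[-0.03,-0.0355,0],[-0.03,-0.0355,0],[-0.03,-0.0355,0],[-0.03,-0.0355,0]], delta_rot=[[0,0,-7.1],[0,0,-7.1],[0,0,-7.2],[0,0,0],[0,0,0],[0,0,0],[0,0,0],[0,0,0],[0,0,0],[0,0,0],[0,0,0],[0,0,0],[0,0,0],[0,0,0],[0,0,0],[0,0,0],[0,0,0],[0,0,0]], grip=[1,1,1,1,1,1,1,1,1,1,1,1,1,1,1,1,1,1], squeeze=10)

```text
clock: 3.55
tool_pos: [0.6723, 0.1061, 0.3028]
eef_rot: [-0.043, 0.999, 0.0, 0.0]
contact_force: [0.5, 0.8, 0.4]
opening: 0.998
finger_force: 0.0
```

```bash
cat >> h.py <<'E'
S=np.array([.589,.146]); YAW=.0849
def s2w(x,y,z): c,s=np.cos(YAW),np.sin(YAW); return np.array([S[0]+c*x-s*y,S[1]+s*x+c*y,z])
def togo(w,yang):
    "tool-frame shift (after the turn) and turn about tool z so that tool y points at angle yang (deg), tool down"
    st=r.get_state(); M=R.from_quat(st["eef_rot"]); T=R.from_matrix(np.array([[-np.sin(np.radians(yang)),np.cos(np.radians(yang)),0],[np.cos(np.radians(yang)),np.sin(np.radians(yang)),0],[0,0,-1]]).T)
    T=R.from_matrix(np.array([[np.cos(np.radians(yang+90)),np.sin(np.radians(yang+90)),0],[np.cos(np.radians(yang)),np.sin(np.radians(yang)),0],[0,0,-1]]).T)
    print("pos",np.round(st["tool_pos"],4),"q7",round(st["q"][6],2),"F",np.round(st["contact_force"],1),"op",round(st["opening"],3),"t",st["clock"])
    print("turn",np.round(np.degrees((M.inv()*T).as_rotvec()),1),"shift old frame",np.round(M.inv().apply(w-st["tool_pos"]),4),"new frame",np.round(T.inv().apply(w-st["tool_pos"]),4))
E
python3 - <<'E'
from h import *
togo(s2w(.081,-.046,.136),94.87)
print(onz("top",265,160,.1),onz("top",265,160,.05))
im=r.snapshot("top");cv2.imwrite("pics/t1.png",cv2.resize(im[90:260,200:440],None,fx=3,fy=3,interpolation=cv2.INTER_CUBIC))
E
```

```text
pos [0.6723 0.1061 0.3028] q7 1.2 F [0.5 0.8 0.4] op 0.998 t 3.55
turn [0. 0. 0.] shift old frame [-0.0013  0.0008  0.1668] new frame [-0.0014  0.0009  0.1668]
[0.72551524 0.21727172 0.1       ] [0.73912476 0.21957083 0.05      ]
```

View pics/t1.png

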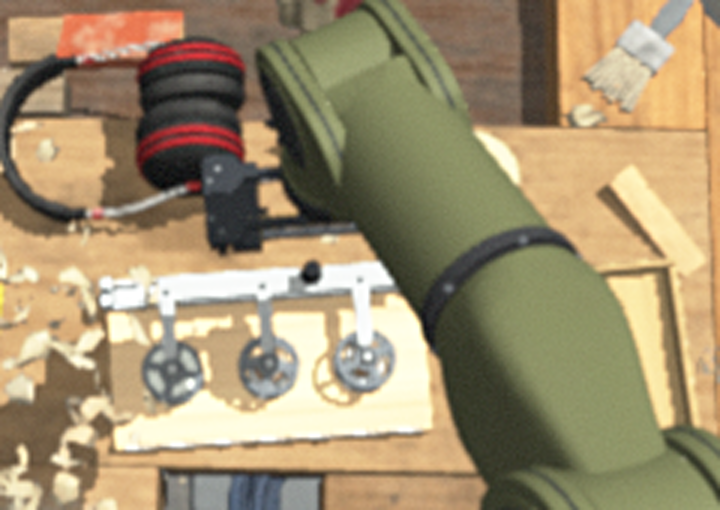

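The gripper is above the grip (crop (310,270)), apparently displaced only by parallax. The headphones (crop (190,120)) lie behind the place where the gripper body will go.

Request:
play_rows(translation=[[-0.0014,0.001,0.03],[0,0,0.03],[0,0,0.03],[0,0,0.03],[0,0,0.03],[0,0,0.016],[0,0,0],[0,0,0],[0,0,0],[0,0,0],[0,0,0],[0,0,0],[0,0,0]], delta_rot=[[0,0,0],[0,0,0],[0,0,0],[0,0,0],[0,0,0],[0,0,0],[0,0,0],[0,0,0],[0,0,0],[0,0,0],[0,0,0],[0,0,0],[0,0,0]], grip=[1,1,1,1,1,1,-0.2,-0.4,-0.6,-0.7,-0.8,-0.8,-0.8], squeeze=10)

```text
clock: 5.22
tool_pos: [0.6726, 0.1082, 0.1367]
eef_rot: [-0.043, 0.999, -0.0, -0.0]
contact_force: [-0.5, -1.4, -1.1]
opening: 0.229
finger_force: 0.8
```

Request:
play_rows(translation=[[0,0,0],[0,0,0],[0,0,0],[0,0,0]], delta_rot=[[0,0,0],[0,0,0],[0,0,0],[0,0,0]], grip=[-0.9,-0.9,-0.9,-0.9], squeeze=10)

```text
clock: 5.72
tool_pos: [0.6726, 0.1079, 0.1366]
eef_rot: [-0.043, 0.999, -0.0, -0.0]
contact_force: [-0.2, -1.9, -0.2]
opening: 0.201
finger_force: 8.8
```

Request:
play_rows(translation=[[0,0.003,0],[0,0.005,0],[0,0.005,0],[0,0.005,0],[0,0.005,0],[0,0.005,0],[0,0.005,0],[0,0.004,0],[0,0.003,0],[0,0,0]], delta_rot=[[0,0,0],[0,0,0],[0,0,0],[0,0,0],[0,0,0],[0,0,0],[0,0,0],[0,0,0],[0,0,0],[0,0,0]], grip=[-0.9,-0.9,-0.9,-0.9,-0.9,-0.9,-0.9,-0.9,-0.9,-0.9])

```text
clock: 6.98
tool_pos: [0.669, 0.1492, 0.1366]
eef_rot: [-0.043, 0.999, 0.001, -0.0]
contact_force: [-0.3, -1.2, -3.7]
opening: 0.202
finger_force: 8.8
```

Request:
play_rows(translation=[[0,0.0015,0],[0,0.0015,0],[0,0,0]], delta_rot=[[0,0,0],[0,0,0],[0,0,0]], grip=[-0.9,-0.9,-0.9])

```text
clock: 7.35
tool_pos: [0.6688, 0.1513, 0.1366]
eef_rot: [-0.043, 0.999, 0.0, -0.0]
contact_force: [-1.5, -1.2, -3.1]
opening: 0.201
finger_force: 8.8
```

Request:
play_rows(translation=[[0,0.0015,0],[0,0.0015,0],[0,0,0],[0,0,0]], delta_rot=[[0,0,0],[0,0,0],[0,0,0],[0,0,0]], grip=[-0.9,-0.9,-0.9,-0.9])

```text
clock: 7.85
tool_pos: [0.6688, 0.1519, 0.1366]
eef_rot: [-0.042, 0.999, -0.002, -0.0]
contact_force: [-0.9, -6.0, -1.6]
opening: 0.198
finger_force: 8.9
```

Request:
play_rows(translation=[[0,0.0015,0],[0,0.0015,0],[0,0,0]], delta_rot=[[0,0,0],[0,0,0],[0,0,0]], grip=[-0.9,-0.9,-0.9])

```text
clock: 8.22
tool_pos: [0.6688, 0.1523, 0.1365]
eef_rot: [-0.041, 0.999, -0.004, -0.001]
contact_force: [-1.2, -8.7, -0.9]
opening: 0.204
finger_force: 9.2
```

Request:
play_rows(translation=[[0,-0.004,0],[0,0,0],[0,0,0],[0,0,0],[0,0,-0.03],[0,0,-0.04],[0,0,-0.03],[0.02,-0.023,0],[0.02,-0.023,0],[0.02,-0.023,0],[0.02,-0.023,0],[0,0,0],[0,0,0],[0,0,0],[0,0,0],[0,0,0],[0,0,0],[0,0,0],[0,0,0],[0,0,0]], delta_rot=[[0,0,0],[0,0,0],[0,0,0],[0,0,0],[0,0,0],[0,0,0],[0,0,0],[0,0,0],[0,0,0],[0,0,0],[0,0,0],[0,0,-10],[0,0,-10],[0,0,-10],[0,0,-10],[0,0,-10],[0,0,-10],[0,0,-10],[0,0,-10],[0,0,-10]], grip=[-0.9,0,0.2,0.2,0.2,0.2,1,1,1,1,1,1,1,1,1,1,1,1,1,1], squeeze=15)

```text
clock: 10.72
tool_pos: [0.5971, 0.0552, 0.237]
eef_rot: [0.739, -0.674, 0.0, -0.0]
contact_force: [0.0, -0.9, 0.8]
opening: 1.003
finger_force: 0.0
```

```bash
python3 - <<'E'
from h import *
togo(s2w(0,-.092,.107),184.87)
im=r.snapshot("scene");cv2.imwrite("pics/s1.png",cv2.resize(im[150:270,210:390],None,fx=4,fy=4,interpolation=cv2.INTER_CUBIC))
E
```

```text
pos [0.5971 0.0552 0.237 ] q7 2.42 F [ 0.  -0.9  0.8] op 1.003 t 10.725
turn [-0.   0.   0.4] shift old frame [0.0009 0.0005 0.13  ] new frame [0.0009 0.0004 0.13  ]
```

View pics/s1.png

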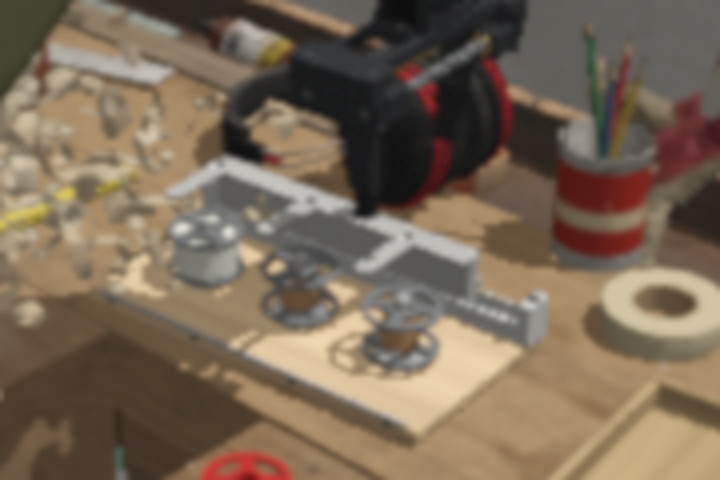

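The scene crop shows the keeper open, with its tongues between the reels: the right tongue at (400,250) is clear of the right reel at (400,325). The gripper is above that reel.

Request:
play_rows(translation=[[0.001,0.0005,0.03],[0,0,0.03],[0,0,0.03],[0,0,0.03],[0,0,0.01],[0,0,0],[0,0,0],[0,0,0],[0,0,0],[0,0,0],[0,0,0]], delta_rot=[[0,0,0],[0,0,0],[0,0,0],[0,0,0],[0,0,0],[0,0,0],[0,0,0],[0,0,0],[0,0,0],[0,0,0],[0,0,0]], grip=[1,1,1,1,1,0.7,0.5,0.3,0.2,0.2,0.2], squeeze=15)

```text
clock: 12.15
tool_pos: [0.5954, 0.0539, 0.1077]
eef_rot: [0.737, -0.676, -0.0, 0.001]
contact_force: [-3.2, -0.3, 5.4]
opening: 0.664
finger_force: 15.4
```

Request:
play_rows(translation=[[0,0.0015,0],[0,0,-0.005],[0,0,-0.01],[0,0,-0.01]], delta_rot=[[0,0,0],[0,0,0],[0,0,0],[0,0,0]], grip=[0.2,0.2,0.2,0.2])

```text
clock: 12.65
tool_pos: [0.5951, 0.0536, 0.1324]
eef_rot: [0.737, -0.676, -0.0, -0.0]
contact_force: [-0.7, 0.1, -0.8]
opening: 0.658
finger_force: 15.3
```

Request:
play_rows(translation=[[0,0,-0.015],[0,0,-0.02],[0,0,-0.02],[0,0,-0.02],[0,0,-0.02],[0,0,-0.015]], delta_rot=[[0,0,0],[0,0,0],[0,0,0],[0,0,0],[0,0,0],[0,0,0]], grip=[0.2,0.2,0.2,0.2,0.2,0.2])

```text
clock: 13.4
tool_pos: [0.5952, 0.0537, 0.2433]
eef_rot: [0.737, -0.676, 0.0, -0.0]
contact_force: [-0.3, -0.0, -0.5]
opening: 0.665
finger_force: 15.3
```

```bash
python3 - <<'E'
from h import *
from scipy.optimize import least_squares
H={}
for n in("top","scene"):
    r.snapshot(n); L=r.silhouettes(n,"tray")
    for d in L: 
        cs,_=cv2.findContours(d["pixels"].astype(np.uint8),cv2.RETR_EXTERNAL,cv2.CHAIN_APPROX_NONE); c=max(cs,key=cv2.contourArea)
        print(n,d["confidence"],d["pixels"].sum(),cv2.boundingRect(c))
    if L:
        cs,_=cv2.findContours(L[0]["pixels"].astype(np.uint8),cv2.RETR_EXTERNAL,cv2.CHAIN_APPROX_NONE)
        H[n]=cv2.convexHull(max(cs,key=cv2.contourArea))[:,0].astype(float)
def res(p,ns):
    M=R.from_euler("z",p[2]).as_matrix(); o=[]
    for n in ns:
        P=np.array([proj(n,M@[a*.103,b*.073,z]+[p[0],p[1],0]) for a in(-1,1) for b in(-1,1) for z in(0,.03)],np.float32)
        h=cv2.convexHull(P)
        o+= [cv2.pointPolygonTest(h,(float(u),float(v)),True) for u,v in H[n]]
        h2=H[n].astype(np.float32).reshape(-1,1,2)
        o+= [cv2.pointPolygonTest(h2,(float(u),float(v)),True) for u,v in h[:,0]]
    return np.array(o)
for ns in(["top"],["scene"],["top","scene"]):
    if all(n in H for n in ns):
        s=least_squares(res,[.593,-.188,.11],args=(ns,),loss="soft_l1",diff_step=1e-3); print(ns,s.x,np.degrees(s.x[2]),np.sqrt(np.mean(s.fun**2)))
togo(np.array([.59,-.19,.24]),96.65)
E
```

```text
top 0.6 686 (380, 226, 28, 26)
['top'] [ 0.59505866 -0.19237256  0.09822059] 5.627625163432856 21.34006424008839
pos [0.595  0.0534 0.2416] q7 2.42 F [-0.1  0.  -0.9] op 0.66 t 13.6
turn [-0.  -0.  88.3] shift old frame [0.2421 0.0257 0.0017] new frame [ 0.0331 -0.2412  0.0016]
```

```bash
python3 - <<'E'
from h import *
a=cv2.imread("pics/top0.png")[170:255,370:440]; b=cv2.imread("pics/scene0.png")[240:310,330:425]
A=cv2.resize(a,None,fx=5,fy=5,interpolation=cv2.INTER_CUBIC);B=cv2.resize(b,None,fx=4.5,fy=4.5,interpolation=cv2.INTER_CUBIC)
C=np.zeros((max(A.shape[0],B.shape[0]),A.shape[1]+B.shape[1],3),np.uint8);C[:A.shape[0],:A.shape[1]]=A;C[:B.shape[0],A.shape[1]:]=B
print(A.shape,B.shape);cv2.imwrite("pics/tray.png",C)
E
```

```text
(425, 350, 3) (315, 428, 3)
```

View pics/tray.png

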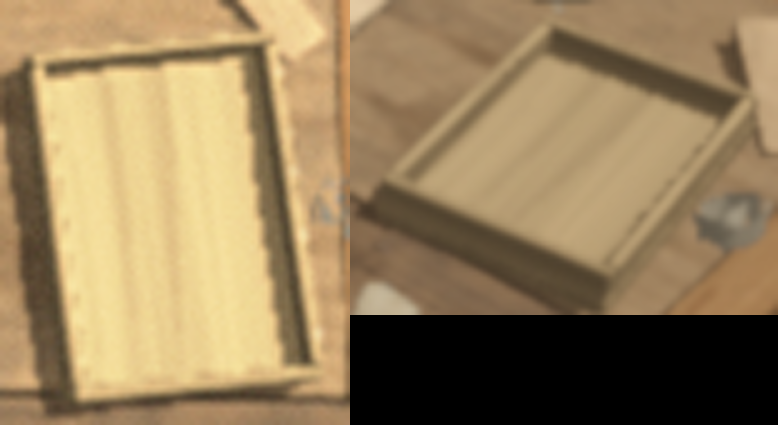

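In the tray crops, the outer rim corners in the top view are at (30,60), (268,38), (317,370) and (77,399). In the scene view they are at (550,22), (752,95), (608,270) and (383,183).

```bash
python3 - <<'E'
from h import *
from scipy.optimize import least_squares
K=[(1,1),(1,-1),(-1,-1),(-1,1)]
T=dict(top=(5,370,170,[(30,60),(268,38),(317,370),(77,399)]),scene=(4.5,330,240,[(200,22),(402,95),(258,270),(33,183)]))
def res(p,ns=("top","scene")):
    M=R.from_euler("z",p[2]).as_matrix(); o=[]
    for n in ns:
        f,a,b,L=T[n]
        for (i,j),(u,v) in zip(K,L):
            q=proj(n,M@[i*.103,j*.073,.03]+[p[0],p[1],0]); o+=[q[0]-(u/f+a-.4),q[1]-(v/f+b-.4)]
    return np.array(o)
for ns in(("top",),("scene",),("top","scene")):
    s=least_squares(res,[.593,-.188,.11],args=(ns,),x_scale=[.1,.1,.1]);print(ns,s.x,np.degrees(s.x[2]),np.round(s.fun,1))
p=s.x
for i in(-.04,.04):
    print("place",i,p[:2]+i*np.array([np.cos(p[2]),np.sin(p[2])]))
togo(np.r_[p[:2]-.04*np.array([np.cos(p[2]),np.sin(p[2])]),.24],90+np.degrees(p[2]))
E
```

```text
('top',) [ 0.59607341 -0.18661704  0.12205803] 6.993409689799125 [-1.2 -1.2  0.6 -1.8  1.6  1.7 -1.   1.1]
('scene',) [ 0.59257717 -0.18846562  0.12364482] 7.084326472688801 [-1.1 -1.3  1.6 -0.1  0.6  1.5 -1.1 -0.9]
('top', 'scene') [ 0.59501125 -0.18714249  0.12282155] 7.037156323036819 [-1.  -0.9  0.8 -1.4  1.8  2.1 -0.8  1.5 -1.  -1.9  1.6 -0.6  0.7  0.8
 -0.9 -1.5]
place -0.04 [ 0.55531257 -0.192043  ]
place 0.04 [ 0.63470993 -0.18224197]
pos [0.595  0.0534 0.2416] q7 2.42 F [-0.1  0.  -0.9] op 0.66 t 13.6
turn [-0.  -0.  87.9] shift old frame [0.2412 0.0605 0.0017] new frame [ 0.0694 -0.2387  0.0016]
```

Request:
play_rows(translation=[[0,0,0],[0,0,0],[0,0,0],[0,0,0],[0,0,0],[0,0,0],[0,0,0],[0,0,0],[0,0,0],[0.006,-0.02,0],[0.012,-0.042,0],[0.012,-0.042,0],[0.012,-0.042,0],[0.012,-0.042,0],[0.01,-0.032,0],[0.0054,-0.0187,0],[0,0,0.03],[0,0,0.04],[0,0,0.03],[0,0,0.02]], delta_rot=[[0,0,9.8],[0,0,9.8],[0,0,9.8],[0,0,9.8],[0,0,9.8],[0,0,9.8],[0,0,9.8],[0,0,9.8],[0,0,9.5],[0,0,0],[0,0,0],[0,0,0],[0,0,0],[0,0,0],[0,0,0],[0,0,0],[0,0,0],[0,0,0],[0,0,0],[0,0,0]], grip=[0.2,0.2,0.2,0.2,0.2,0.2,0.2,0.2,0.2,0.2,0.2,0.2,0.2,0.2,0.2,0.2,0.2,0.2,0.2,0.2])

```text
clock: 16.1
tool_pos: [0.5545, -0.1915, 0.1199]
eef_rot: [-0.063, 0.998, 0.001, -0.001]
contact_force: [0.1, -0.7, -0.5]
opening: 0.661
finger_force: 15.3
```

```bash
python3 - <<'E'
from h import *
togo(np.array([.5553,-.192,.0917]),97.04)
im=r.snapshot("scene");cv2.imwrite("pics/s2.png",cv2.resize(im[190:320,280:460],None,fx=4,fy=4,interpolation=cv2.INTER_CUBIC))
E
```

```text
pos [ 0.5545 -0.1915  0.1199] q7 1.48 F [ 0.1 -0.7 -0.5] op 0.661 t 16.1
turn [ 0.1 -0.1  0.1] shift old frame [-0.0008 -0.0007  0.0282] new frame [-0.0008 -0.0006  0.0282]
```

View pics/s2.png

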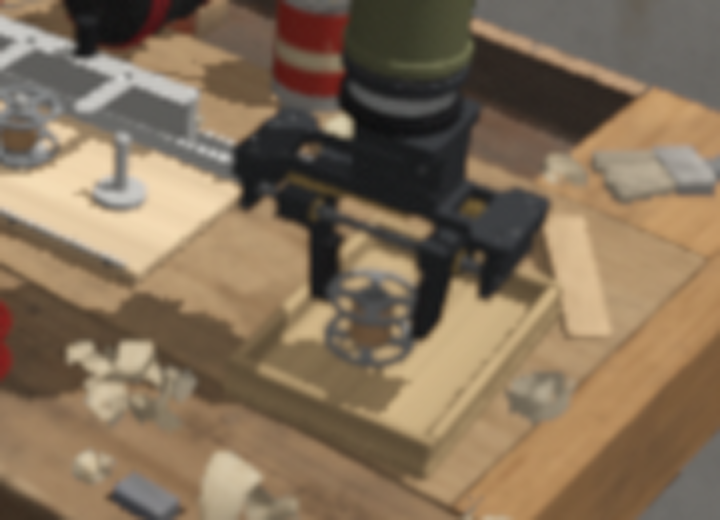

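The reel hangs level between the fingers at (370,315), over the front half of the tray.

Request:
play_rows(translation=[[0,0,0.01],[0,0,0.01],[0,0,0.005],[0,0,0.002],[0,0,0]], delta_rot=[[0,0,0],[0,0,0],[0,0,0],[0,0,0],[0,0,0]], grip=[0.2,0.2,0.2,0.2,0.2])

```text
clock: 16.77
tool_pos: [0.5554, -0.1918, 0.0949]
eef_rot: [-0.061, 0.998, -0.0, 0.0]
contact_force: [0.4, -0.3, -0.1]
opening: 0.661
finger_force: 15.3
```

Request:
play_rows(translation=[[0,0,0.001],[0,0,0.0008],[0,0,0]], delta_rot=[[0,0,0],[0,0,0],[0,0,0]], grip=[0.2,0.2,0.2])

```text
clock: 17.15
tool_pos: [0.5553, -0.1918, 0.0929]
eef_rot: [-0.061, 0.998, 0.0, 0.0]
contact_force: [0.1, 0.6, -0.4]
opening: 0.659
finger_force: 15.3
```

Request:
play_rows(translation=[[0,0,0.001],[0,0,0.001],[0,0,0]], delta_rot=[[0,0,0],[0,0,0],[0,0,0]], grip=[0.2,0.2,0.2])

```text
clock: 17.52
tool_pos: [0.5553, -0.1919, 0.0916]
eef_rot: [-0.061, 0.998, -0.0, 0.0]
contact_force: [-2.1, -1.0, 6.3]
opening: 0.658
finger_force: 15.3
```

Request:
play_rows(translation=[[0,0,-0.0008],[0,0,0],[0,0,0],[0,0,-0.02],[0,0,-0.04],[0,0,-0.05],[0,0,-0.038],[-0.0054,0.0239,0],[-0.01,0.045,0],[-0.012,0.054,0],[-0.012,0.054,0],[-0.012,0.054,0],[-0.012,0.055,0],[-0.01,0.045,0]], delta_rot=[[0,0,0],[0,0,0],[0,0,0],[0,0,0],[0,0,0],[0,0,0],[0,0,0],[0,0,0],[0,0,0],[0,0,0],[0,0,0],[0,0,0],[0,0,0],[0,0,0]], grip=[0.45,0.55,0.6,0.6,0.6,0.8,1,1,1,1,1,1,1,1])

```text
clock: 19.27
tool_pos: [0.5875, 0.1483, 0.2396]
eef_rot: [-0.062, 0.998, 0.0, -0.0]
contact_force: [0.5, 0.7, 1.2]
opening: 0.999
finger_force: 0.0
```

Request:
play_rows(translation=[[0,0,0],[0,0,0],[0,0,0],[0,0,0],[0,0,0],[0,0,0],[0,0,0],[0,0,0],[0,0,0]], delta_rot=[[0,0,-9.8],[0,0,-9.8],[0,0,-9.8],[0,0,-9.8],[0,0,-9.8],[0,0,-9.8],[0,0,-9.8],[0,0,-9.8],[0,0,-9.4]], grip=[1,1,1,1,1,1,1,1,1])

```text
clock: 20.4
tool_pos: [0.5876, 0.1453, 0.2394]
eef_rot: [0.738, -0.675, -0.0, 0.0]
contact_force: [-0.2, 0.5, 0.2]
opening: 0.998
finger_force: 0.0
```

```bash
python3 - <<'E'
from h import *
togo(np.array([.5876,.1455,.107]),184.87)
r.snapshot("top")
for d in r.look_for("top","reel_spent_1"): print(np.round(d["point"],3),d["confidence"])
E
```

```text
pos [0.5876 0.1453 0.2394] q7 2.28 F [-0.2  0.5  0.2] op 0.998 t 20.4
turn [ 0.  -0.   0.2] shift old frame [-0.0002 -0.      0.1324] new frame [-0.0002  0.      0.1324]
[0.396 0.011 0.036] 0.8
[0.389 0.532 0.03 ] 0.77
[0.583 0.137 0.065] 0.57
```

Request:
play_rows(translation=[[0,0,0.03],[0,0,0.03],[0,0,0.03],[0,0,0.03],[0,0,0.0115],[0,0,0],[0,0,0],[0,0,0],[0,0,0],[0,0,0],[0,0,0]], delta_rot=[[0,0,0],[0,0,0],[0,0,0],[0,0,0],[0,0,0],[0,0,0],[0,0,0],[0,0,0],[0,0,0],[0,0,0],[0,0,0]], grip=[1,1,1,1,1,0.7,0.5,0.3,0.2,0.2,0.2], squeeze=15)

```text
clock: 21.88
tool_pos: [0.5873, 0.1457, 0.1092]
eef_rot: [0.736, -0.677, -0.0, 0.0]
contact_force: [-2.9, 0.1, 6.2]
opening: 0.669
finger_force: 15.0
```

Request:
play_rows(translation=[[0,0.0007,0],[0,0,-0.005],[0,0,-0.01],[0,0,-0.01],[0,0,-0.015],[0,0,-0.02],[0,0,-0.02],[0,0,-0.02],[0,0,-0.02],[0,0,-0.015]], delta_rot=[[0,0,0],[0,0,0],[0,0,0],[0,0,0],[0,0,0],[0,0,0],[0,0,0],[0,0,0],[0,0,0],[0,0,0]], grip=[0.2,0.2,0.2,0.2,0.2,0.2,0.2,0.2,0.2,0.2])

```text
clock: 23.12
tool_pos: [0.5872, 0.1457, 0.2448]
eef_rot: [0.736, -0.677, 0.0, -0.001]
contact_force: [-0.4, -0.2, -0.3]
opening: 0.667
finger_force: 15.0
```

```bash
python3 - <<'E'
from h import *
togo(np.array([.6347,-.1822,.0932]),97.04)
E
```

```text
pos [0.5872 0.1457 0.2448] q7 2.28 F [-0.4 -0.2 -0.3] op 0.667 t 23.125
turn [-0.   0.1 87.8] shift old frame [ 0.3307 -0.0196  0.1515] new frame [-0.0069 -0.3312  0.1516]
```

Request:
play_rows(translation=[[0,0,0],[0,0,0],[0,0,0],[0,0,0],[0,0,0],[0,0,0],[0,0,0],[0,0,0],[0,0,0],[-0.001,-0.02,0],[-0.001,-0.045,0],[-0.001,-0.05,0],[-0.001,-0.05,0],[-0.001,-0.05,0],[-0.001,-0.05,0],[-0.001,-0.042,0],[0,-0.024,0],[0,0,0.03],[0,0,0.04],[0,0,0.03]], delta_rot=[[0,0,9.8],[0,0,9.8],[0,0,9.8],[0,0,9.8],[0,0,9.8],[0,0,9.8],[0,0,9.8],[0,0,9.8],[0,0,9.4],[0,0,0],[0,0,0],[0,0,0],[0,0,0],[0,0,0],[0,0,0],[0,0,0],[0,0,0],[0,0,0],[0,0,0],[0,0,0]], grip=[0.2,0.2,0.2,0.2,0.2,0.2,0.2,0.2,0.2,0.2,0.2,0.2,0.2,0.2,0.2,0.2,0.2,0.2,0.2,0.2])

```text
clock: 25.62
tool_pos: [0.6331, -0.1843, 0.1416]
eef_rot: [-0.062, 0.998, -0.0, -0.001]
contact_force: [0.2, -0.2, -1.3]
opening: 0.67
finger_force: 15.0
```

```bash
python3 - <<'E'
from h import *
togo(np.array([.6347,-.1822,.0932]),97.04)
for n in("top","scene"):
  r.snapshot(n)
  for d in r.look_for(n,"reel_spent_1"): print(n,np.round(d["point"],3),d["confidence"])
E
```

```text
pos [ 0.6331 -0.1843  0.1416] q7 1.52 F [ 0.2 -0.2 -1.3] op 0.67 t 25.625
turn [-0.  -0.1  0.1] shift old frame [-0.002   0.0019  0.0483] new frame [-0.0019  0.0019  0.0484]
top [0.387 0.532 0.034] 0.89
top [ 0.552 -0.19   0.043] 0.76
top [0.394 0.013 0.032] 0.7
scene [ 0.62  -0.187  0.087] 0.96
scene [ 0.548 -0.195  0.04 ] 0.9
scene [0.386 0.003 0.031] 0.82
```

Request:
play_rows(translation=[[-0.002,0.002,0.01],[0,0,0.015],[0,0,0.01],[0,0,0.007],[0,0,0.004],[0,0,0.001],[0,0,0]], delta_rot=[[0,0,0],[0,0,0],[0,0,0],[0,0,0],[0,0,0],[0,0,0],[0,0,0]], grip=[0.2,0.2,0.2,0.2,0.2,0.2,0.2])

```text
clock: 26.7
tool_pos: [0.6363, -0.1799, 0.0964]
eef_rot: [-0.061, 0.998, 0.0, 0.0]
contact_force: [-0.8, -0.4, -0.6]
opening: 0.668
finger_force: 15.0
```

Request:
play_rows(translation=[[0,0,0.001],[0,0,0.0005],[0,0,0]], delta_rot=[[0,0,0],[0,0,0],[0,0,0]], grip=[0.2,0.2,0.2])

```text
clock: 27.08
tool_pos: [0.6362, -0.1799, 0.0947]
eef_rot: [-0.061, 0.998, 0.0, 0.0]
contact_force: [0.2, 0.3, -0.8]
opening: 0.666
finger_force: 15.0
```

Request:
play_rows(translation=[[0,0,0.001],[0,0,0.001],[0,0,0]], delta_rot=[[0,0,0],[0,0,0],[0,0,0]], grip=[0.2,0.2,0.2])

```text
clock: 27.45
tool_pos: [0.6362, -0.18, 0.0933]
eef_rot: [-0.061, 0.998, -0.0, 0.0]
contact_force: [-0.7, -0.2, 4.3]
opening: 0.668
finger_force: 15.0
```

Request:
play_rows(translation=[[0,0,-0.0008],[0,0,0],[0,0,0],[0,0,-0.02],[0,0,-0.04],[0,0,-0.05],[0,0,-0.036],[-0.006,0.025,0],[-0.01,0.045,0],[-0.011,0.05,0],[-0.011,0.05,0],[-0.011,0.05,0],[-0.011,0.05,0],[-0.009,0.038,0],[-0.004,0.017,0],[0,0,0]], delta_rot=[[0,0,0],[0,0,0],[0,0,0],[0,0,0],[0,0,0],[0,0,0],[0,0,0],[0,0,0],[0,0,0],[0,0,0],[0,0,0],[0,0,0],[0,0,0],[0,0,0],[0,0,0],[0,0,2.2]], grip=[0.45,0.55,0.6,0.6,0.6,0.8,1,1,1,1,1,1,1,1,1,1], squeeze=10)

```text
clock: 29.45
tool_pos: [0.6689, 0.1521, 0.2401]
eef_rot: [-0.042, 0.999, 0.0, 0.0]
contact_force: [-0.4, -1.1, 0.5]
opening: 1.003
finger_force: 0.0
```

```bash
python3 - <<'E'
from h import *
togo(np.array([.6688,.1515,.1366]),94.87)
E
```

```text
pos [0.6689 0.1521 0.2401] q7 1.09 F [-0.4 -1.1  0.5] op 1.003 t 29.45
turn [ 0.   0.  -0.1] shift old frame [ 0.0002 -0.0007  0.1035] new frame [ 1.000e-04 -6.000e-04  1.035e-01]
```

Request:
play_rows(translation=[[0,0,0.03],[0,0,0.03],[0,0,0.03],[0,0,0.0135],[0,0,0],[0,0,0],[0,0,0],[0,0,0],[0,0,0],[0,0,0],[0,0,0],[0,0,0],[0,0,0]], delta_rot=[[0,0,0],[0,0,0],[0,0,0],[0,0,0],[0,0,0],[0,0,0],[0,0,0],[0,0,0],[0,0,0],[0,0,0],[0,0,0],[0,0,0],[0,0,0]], grip=[1,1,1,1,0.4,0,-0.4,-0.7,-0.9,-0.9,-0.9,-0.9,-0.9], squeeze=10)

```text
clock: 31.08
tool_pos: [0.6689, 0.1516, 0.1358]
eef_rot: [-0.042, 0.999, 0.0, -0.0]
contact_force: [0.2, 0.1, -1.7]
opening: 0.205
finger_force: 8.6
```

Request:
play_rows(translation=[[0,-0.003,0],[0,-0.005,0],[0,-0.005,0],[0,-0.005,0],[0,-0.005,0],[0,-0.005,0],[0,-0.005,0],[0,-0.004,0],[0,-0.003,0],[0,0,0]], delta_rot=[[0,0,0],[0,0,0],[0,0,0],[0,0,0],[0,0,0],[0,0,0],[0,0,0],[0,0,0],[0,0,0],[0,0,0]], grip=[-0.9,-0.9,-0.9,-0.9,-0.9,-0.9,-0.9,-0.9,-0.9,-0.9])

```text
clock: 32.33
tool_pos: [0.6724, 0.1108, 0.136]
eef_rot: [-0.042, 0.999, -0.0, 0.0]
contact_force: [2.1, 0.5, -6.1]
opening: 0.206
finger_force: 7.9
```

Home should be near y = 0.106.

Request:
play_rows(translation=[[0,-0.0015,0],[0,-0.0015,0],[0,-0.0015,0],[0,-0.0015,0],[0,-0.001,0],[0,0,0],[0,0,0]], delta_rot=[[0,0,0],[0,0,0],[0,0,0],[0,0,0],[0,0,0],[0,0,0],[0,0,0]], grip=[-0.9,-0.9,-0.9,-0.9,-0.9,-0.9,-0.9])

```text
clock: 33.2
tool_pos: [0.6728, 0.1056, 0.1361]
eef_rot: [-0.042, 0.999, 0.001, 0.0]
contact_force: [1.5, 4.4, -5.7]
opening: 0.209
finger_force: 8.1
```

Request:
play_rows(translation=[[0,-0.0015,0],[0,-0.0015,0],[0,0,0]], delta_rot=[[0,0,0],[0,0,0],[0,0,0]], grip=[-0.9,-0.9,-0.9])

```text
clock: 33.58
tool_pos: [0.6728, 0.1052, 0.1361]
eef_rot: [-0.043, 0.999, 0.003, 0.0]
contact_force: [2.2, 8.5, -6.8]
opening: 0.207
finger_force: 8.3
```

Request:
play_rows(translation=[[0,0.0025,0],[0,0,0],[0,0,0],[0,0,0],[0,0,-0.02],[0,0,-0.04],[0,0,-0.05],[0,0,-0.05],[0.05,0,0],[0.05,0,0],[0.05,0,0],[0.05,0,0],[0,0,0]], delta_rot=[[0,0,0],[0,0,0],[0,0,0],[0,0,0],[0,0,0],[0,0,0],[0,0,0],[0,0,0],[0,0,0],[0,0,0],[0,0,0],[0,0,0],[0,0,0]], grip=[-0.9,0,0.2,0.2,0.2,0.2,0.2,0.2,0.2,0.2,0.2,0.2,0.2])

```text
clock: 35.2
tool_pos: [0.4695, 0.0865, 0.2972]
eef_rot: [-0.043, 0.999, -0.001, -0.002]
contact_force: [1.5, -0.1, 0.8]
opening: 0.597
finger_force: 0.0
```

```bash
python3 - <<'E'
from h import *
im=r.snapshot("scene");cv2.imwrite("pics/s3.png",cv2.resize(im[185:315,225:425],None,fx=4,fy=4,interpolation=cv2.INTER_CUBIC))
print(r.get_state()["contact_force"],proj("scene",s2w(.081,-.046,.099)))
E
```

```text
[-0.14662727 -0.591194    1.13946724] (np.float64(314.4987112158685), np.float64(198.83279366538932))
```

View pics/s3.png

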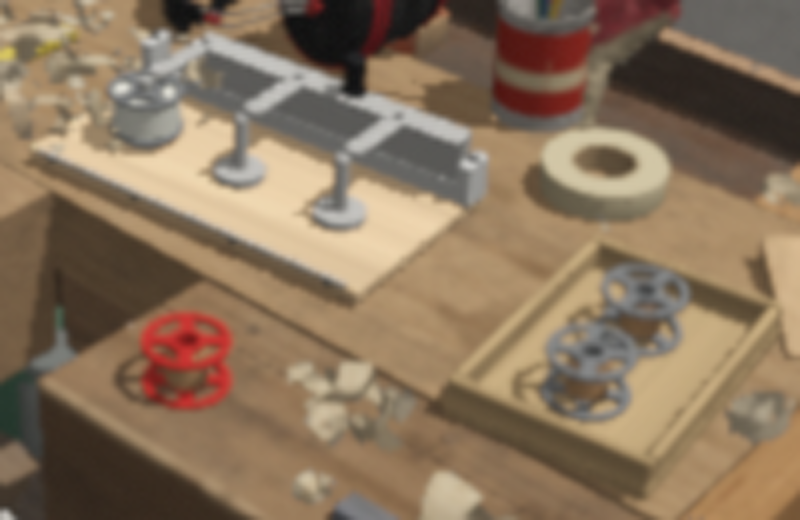

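Both spent reels stand flat in the tray, at (590,370) and (645,310). The keeper is home against its right stop at (470,150), with a tongue over the full reel at (145,105).

```bash
python3 -c "
from plant import r
print(r.finish_job())"
```

```text
the job is handed in; nothing more can be done
None
```

The job is done and handed in at about 35 s of the 72 s allowed: both spent reels stand flat, side by side, in the tray, and the keeper is fully home over the full reel; the hand-in returned no verdict.

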